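Seat a heat sink on two dowels and an end stop

TASK

Lift the bare aluminium heat sink onto the dark jig plate, gently, and press its long side up against both steel dowels; only after that slide it along the dowels until its end bears on the brass stop screw of the red block. Make each contact with a light but definite push of about 10 N, never bearing on a dowel or the stop with more than 18 N, and leave it lying flat, tight against all three points and let go. Leave everything else on the bench where it is.

Things in the scene. Friction and masses are not known exactly. Their poses are not given: they have to be found in the camera images.
- sink_grip (a point): Loose bare aluminium heat sink, 0.3 to 0.65 kg. Base plate 80 mm (its x) by 120 mm (y), 12 mm thick; centred on it a fin block 34 mm (x) by 70 mm (y), 48 mm tall, to be gripped across its 34 mm. z up. This point: centre of the fin block, 36 mm above the underside. Same after a half turn. Pushed at the edge of its base plate it slides (friction 2 to 6 N); pushed high on the fins it tips.
- jig: Rigid dark steel plate fixed to the bench, 220 mm (its x) by 240 mm (y). Origin: centre of its underside; its flat top is 18 mm higher. x points to the dowel side, y to the end with the red stop block. The dowels touch the heat sink's long (120 mm) edge along the line x = 45 mm, so the seated heat sink's centre is at x = 5 mm, its y along the jig's. Free room at the -x and -y sides.
- dowel_left: Fixed upright steel dowel, 10 mm in diameter, 20 mm tall above the plate, at x = 50, y = 42 mm in the jig's frame. Origin: centre of its foot, on the plate's top.
- dowel_right: The other such dowel, at x = 50, y = -20 mm in the jig's frame. Origin: centre of its foot, on the plate's top.
- end_stop: Rigid red block fixed on the jig plate, 36 mm (x) by 20 mm (y), 18 mm tall, axes as the jig's. Origin: centre of its underside, at x = 5 mm in the jig's frame, y differing. Out of its -y face, 10 mm from the origin, a round brass stop screw (10 mm thick, axis 7 mm above the plate, along y) sticks out by an unmeasured 3 to 29 mm, set anew each time and rigid: its tip is what the heat sink's end bears on. Find it by feel.
- nut: Brass thumb nut, 18 mm in diameter, 14 mm tall, loose on the jig plate behind the dowels. Leave alone. Origin: centre of its underside.
- screwdriver: Red-handled screwdriver, 180 mm long, lying on the bench. Leave alone.
- meter: Yellow multimeter, 150 x 80 x 40 mm, lying on the bench. Leave alone.
- mug: Blue mug, 80 mm wide, 90 mm tall. Leave alone. Origin: centre of its underside.
- spool: Spool of solder wire, 60 mm wide, 40 mm tall. Leave alone. Origin: centre of its underside.
- jar: Amber jar with black cap, 48 mm wide, 50 mm tall. Leave alone. Origin: centre of its underside.
- black_sink: Small black heat sink, 45 x 60 x 25 mm. Leave alone. Origin: centre of its underside.
Things that resemble listed ones, but are neither listed nor needed, are in the scene too. Leave any pink look-alike of the part that bears sink_grip alone.

How it is judged:
On the way, in this order (a step that is already met when the one before it is completed fails the run):
1. the heat sink lies flat on the jig plate (z of sink_grip in the frame of jig between 0.052 and 0.0565 m and angle between sink_grip's own z axis and vertical below 0.04 rad and x of sink_grip in the frame of jig above -0.09 m and y of sink_grip in the frame of jig above -0.12 m), for 0.2 s.
2. its long side is pressed against both dowels (over 1 N on each) (contact force between sink and dowel_left above 1 N and contact force between sink and dowel_right above 1 N and x of sink_grip in the frame of jig between 0.003 and 0.007 m and z of sink_grip in the frame of jig between 0.052 and 0.0565 m and angle between sink_grip's own z axis and vertical below 0.04 rad), for 0.2 s.
3. lying along the dowels, its end is pressed against the stop screw (over 2 N) (contact force between sink and end_stop above 2 N and x of sink_grip in the frame of jig between 0.003 and 0.007 m and y of sink_grip in the frame of screw_tip between -0.062 and -0.058 m and z of sink_grip in the frame of jig between 0.052 and 0.0565 m and angle between sink_grip's own z axis and vertical below 0.04 rad), for 0.2 s.
At the end, for the whole second after the job is handed in: The heat sink lies flat and still on the jig plate, within 1.5 mm of touching the dowels' line and the tip of the stop screw, and square to the jig within 0.03 rad (x of sink_grip in the frame of jig between 0.0035 and 0.0065 m and y of sink_grip in the frame of screw_tip between -0.0615 and -0.0585 m and z of sink_grip in the frame of jig between 0.052 and 0.0565 m and angle between sink_grip's own z axis and vertical below 0.04 rad and angle between the x axis of sink_grip and the x axis of jig, either way round below 0.03 rad and linear speed of sink below 0.01 m/s).
It fails at once if the heat sink is pushed against a dowel or the stop with more than 18 N (contact force between sink and dowel_left above 18 N or contact force between sink and dowel_right above 18 N or contact force between sink and end_stop above 18 N).
It fails at once if the heat sink is dropped or slammed on the jig plate (more than 80 N) (contact force between sink and jig above 80 N).
It fails at once if another thing on the bench is moved by more than 20 mm (distance of any of nut, screwdriver, meter, mug, spool, jar, black_sink from where it was at the start of the episode above 0.02 m).
It also fails if it takes over 72 s, if anything falls off the work surface, if the arm or the gripper's body presses on something with over 40 N, if the wrist force passes 120 N, or if a joint passes its speed limit or range.

ROBOT

A 6-joint arm with a two-finger parallel gripper is mounted at the origin on the work surface. World frame = base frame: x ahead of the robot, y to its left, z up, the work surface at z = 0. Lengths are in m, angles in rad, forces in N, time in s.
With the tool pointing down it reaches from about 0.35 to 0.8 m from the base axis. Payload 7.3 kg.
Tool frame: the origin (TCP) lies between the finger pads; the fingertips stand 25 mm ahead of it and the grasp point (between the pads) lies 6 mm ahead of it (r.tip_extent is the distance from the TCP to the fingertips, in m); z points along the fingers, y is the direction in which the jaws open and shut (so a half turn about z gives the same grasp; the last joint's range is limited). The gripper opens to 85 mm and grips with 20 to 120 N. Pads are 22 mm wide; open, the fingers measure 114 mm over their backs; the gripper's body (76 mm by 85 mm) begins 54 mm behind the grasp point. The pads swing forward as they close: fully open they stand 13 mm farther back than shut.
Start: joints at [0.973, 0.342, 1.524, -0, 1.275, -0.146], TCP at [0.229, 0.472, 0.256] pointing down, gripper open.
Joint ranges: [-2.53, 2.53], [-0.77, 2.02], [0.04, 2.7], [-1, 4.14], [0.28, 2.66], [-3.11, 3.11]. Speed limits (rad/s): [2.57, 2.57, 3.14, 3.14, 3.14, 3.14].

INTERFACE

Orientations are given as a unit quaternion [x, y, z, w].
In Python, from workcell import r, command_gripper, optics gives the robot as it stands. The module is installed in compiled form; this text tells all that it offers. Calls block until the motion is done:
- r.reach(position, orientation): joint-space move of the TCP to a pose.
- r.move_straight(position, orientation=None, speed=0.15, max_force=None): straight line of the TCP; orientation=None keeps the orientation; speed is the mean speed in m/s. With max_force (N) it stops when the force on the tool has changed by that much, and returns True; else False.
- r.movej(angles): joint-space move.
- command_gripper(opening, force=None): finger opening in m; force is the grip in N (None keeps the last); returns when the fingers have stopped.
- r.hold(seconds).
- r.solve_ik(position, orientation): joint angles nearest the present ones, or None.
- r.read_state(): the state.
- optics.get_image(name): name is "side" or "top" or "wrist"; returns (picture, depth): 480x640x3 uint8, red, green, blue; 480x640 float32, m along the optical axis (not along the pixel's ray), 0 where there is no reading.
- optics.camera_model(name): a dict with "K" (3x3 intrinsics, pixels), "R" (3x3) and "t" (3): a world point X has camera coordinates R X + t; the wrist camera has in their place "tool_from_camera" (4x4, takes a point from camera to tool coordinates, whose origin is the TCP and whose axes are the flange's). Camera axes: x right, y down, z forward; pixel columns grow to the right and rows downward; lengths in m; the calibration is good to about 2 mm. A picture is of the moment at which its call begins: read the wrist's pose just before it. camera_model takes no time and is no camera call.
A pose or a line that the arm cannot do raises r.PlanningError and nothing moves.
- r.finish_job(): hands the job in, once; it reports no verdict.
The state is a dict: "time_s": time; "joint_positions": joint angles; "dq": joint speeds; "tau": joint torques, N m; "eef_pos": TCP position; "eef_rot": TCP orientation; "contact_force": force on the tool from outside, world axes, zero at the start; "torque": the same for the moment, N m; "grip_width": finger opening in m.
Only numpy, scipy, OpenCV 4.12 (cv2) and the standard library are available. Lean on these libraries where they do the work, as an engineer would, in place of code of your own. Each camera call takes 0.05 s, during which the arm holds its last target.

## Working session

There is one attempt and no reset: what is moved stays moved. The work goes in short steps, each a Python script; the robot and the scene stay as the last script left them, time stands still between calls to the robot, and variables do not carry over. Pictures are saved under pics/ and viewed, and the job is handed in when it is done.

```bash
mkdir -p pics; ls; python3 - <<'E'
from workcell import r, command_gripper, optics
import cv2, numpy as np
for n in ["side","top","wrist"]:
    im,d=optics.get_image(n); cv2.imwrite(f"pics/{n}0.png",im[:,:,::-1]); np.savez(f"{n}0.npz",im=im,d=d)
    m=optics.camera_model(n); print(n,{k:np.round(v,4).tolist() for k,v in m.items()})
s=r.read_state(); print(s, r.tip_extent)
E
```

```text
pics
side {'K': [[596.7183, 0.0, 325.1686], [0.0, 596.7183, 241.9621], [0.0, 0.0, 1.0]], 'R': [[-0.932, -0.3621, 0.0153], [-0.2162, 0.5215, -0.8254], [0.2909, -0.7726, -0.5643]], 't': [0.5403, 0.162, 1.2366]}
top {'K': [[507.1418, 0.0, 327.2772], [0.0, 507.1418, 239.3098], [0.0, 0.0, 1.0]], 'R': [[0.0216, -0.9998, 0.0049], [-0.9976, -0.0219, -0.0655], [0.0656, -0.0035, -0.9978]], 't': [-0.0157, 0.5773, 1.2134]}
wrist {'K': [[348.103, 0.0, 317.1002], [0.0, 348.103, 233.7757], [0.0, 0.0, 1.0]], 'tool_from_camera': [[0.0001, -0.952, -0.3061, 0.0784], [1.0, 0.0, 0.0001, -0.0004], [-0.0001, -0.3061, 0.952, -0.118], [0.0, 0.0, 0.0, 1.0]]}
{'time_s': 0.15, 'joint_positions': array([ 9.73023089e-01,  3.42548624e-01,  1.52477774e+00, -2.25221374e-05,
        1.27541950e+00, -1.45990197e-01]), 'dq': array([-0.00053881, -0.00146501, -0.00109188, -0.0009508 ,  0.00073757,
       -0.00123647]), 'tau': array([ 1.64741035e-03, -4.33904958e+01, -2.46148199e+01, -4.92529034e-05,
        5.66491843e-03, -1.02469235e-05]), 'eef_pos': array([0.229027  , 0.47211067, 0.25579982]), 'eef_rot': array([ 2.23972084e-01,  9.74595389e-01, -5.41106901e-04, -1.99485886e-04]), 'contact_force': array([-0.25299534, -0.09838899,  0.3907252 ]), 'torque': array([ 0.00403931, -0.00720915, -0.01974812]), 'grip_width': 0.085522649658755} 0.025
```

View pics/top0.png

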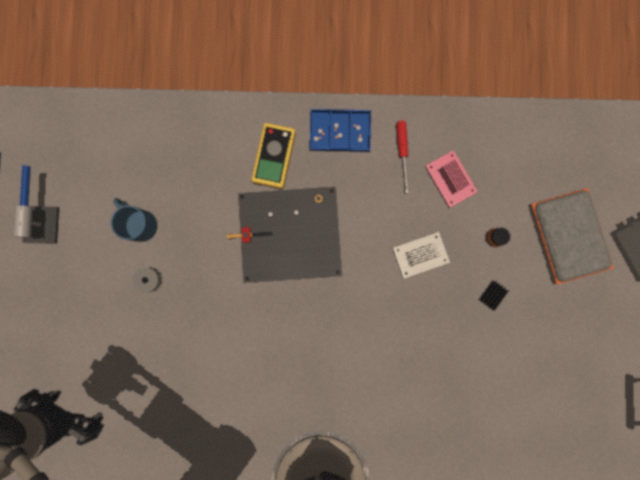

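View pics/side0.png

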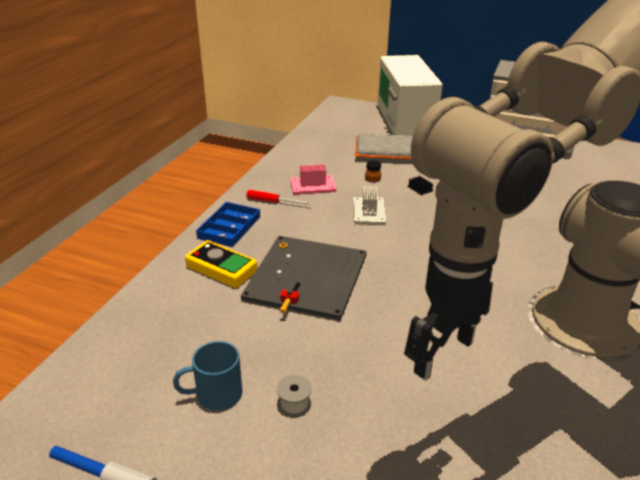

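Candidates for the heat sink in the top view are the whitish finned plate (421,255), the pink look-alike (452,178), the small black sink (493,295) and the dark finned thing (630,240). I choose (421,255), because bare aluminium with a finned centre fits the description. I'll check it in a close crop.

```bash
cat > h.py <<'E'
import numpy as np, cv2
from workcell import r, command_gripper, optics
def px2w(n,u,v,d):
    m=optics.camera_model(n); K=np.array(m["K"]); c=np.linalg.solve(K,np.array([u,v,1.]))*d
    return np.array(m["R"]).T@(c-np.array(m["t"]))
def plane(n,u,v,z):
    m=optics.camera_model(n);R=np.array(m["R"]);C=-R.T@np.array(m["t"]); w=R.T@np.linalg.solve(np.array(m["K"]),np.array([u,v,1.]))
    return C+w*(z-C[2])/w[2]
E
python3 - <<'E'
from h import *
f=np.load("top0.npz"); im,d=f["im"],f["d"]
a=cv2.resize(im[225:285,380:460],None,fx=5,fy=5,interpolation=cv2.INTER_CUBIC)
b=cv2.resize(im[180:290,225:350],None,fx=5,fy=5,interpolation=cv2.INTER_CUBIC)
c=np.zeros((550,625+0,3),np.uint8)
cv2.imwrite("pics/sinkc.png",a[:,:,::-1]); cv2.imwrite("pics/jigc.png",b[:,:,::-1])
for n,p in dict(sink=(421,255),jigc=(290,235),d1=(270,214),d2=(296,212),nut=(318,198),stop=(247,234),meter=(274,155),mug=(130,224)).items():
    dd=d[p[1],p[0]]; print(n,dd,np.round(px2w("top",*p,dd),4))
E
```

```text
sink 1.2348794 [ 0.5445 -0.2321  0.0151]
jigc 1.2369648 [0.5863 0.088  0.0146]
d1 1.2242659 [0.6349 0.1365 0.0304]
d2 1.2170129 [0.6402 0.0734 0.0382]
nut 1.238088 [0.678  0.0217 0.0198]
stop 1.2121159 [0.5847 0.189  0.0391]
meter 1.226126 [0.7776 0.1301 0.0379]
mug 1.2473285 [0.6055 0.4827 0.0041]
```

View pics/sinkc.png

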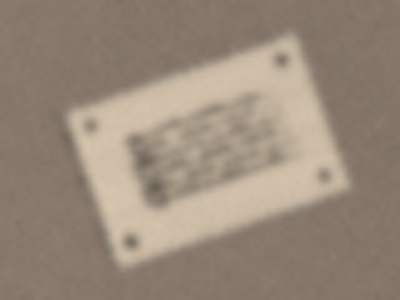

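View pics/jigc.png

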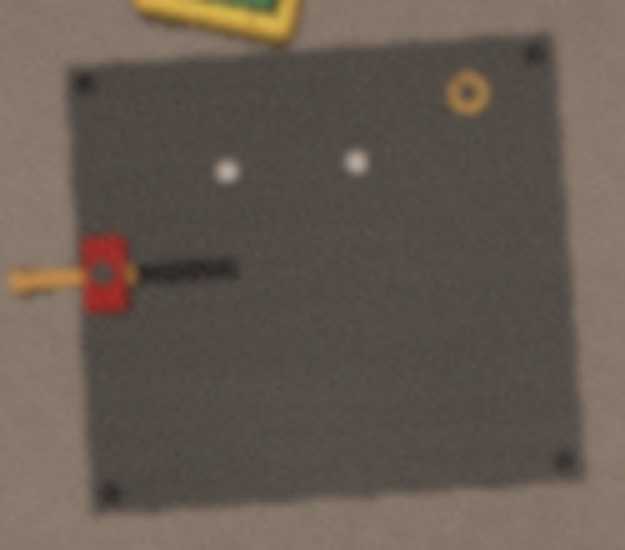

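The crop confirms the aluminium sink: a pale plate with a fin block in the middle. The jig crop shows two dowels (225,170 and 356,162), the nut (467,92) and the red block (105,273). Next I fit both poses.

```bash
python3 - <<'E'
from h import *
def fit(pts,z,lx,ly):
    w=np.array([plane("top",u,v,z)[:2] for u,v in pts])
    # model corners order: TL(+x,+y) TR(+x,-y) BR(-x,-y) BL(-x,+y) in image (image up=+x, left=+y)
    m=np.array([[lx,ly],[lx,-ly],[-lx,-ly],[-lx,ly]])/2
    c=w.mean(0); H=(w-c).T@m; a=np.arctan2(H[1,0]-H[0,1],H[0,0]+H[1,1])
    R=np.array([[np.cos(a),-np.sin(a)],[np.sin(a),np.cos(a)]])
    print(np.round(c,4),"yaw",round(a,4),"resid mm",np.round((w-c-m@R.T)*1000,1).tolist())
    return c,a,R
c,a,R=fit([(225+x/5,180+y/5) for x,y in [(70,68),(552,35),(582,478),(95,513)]],.018,.22,.24)
for n,p in dict(dl=(270.3,214.2),dr=(296.2,212.3)).items():
    print(n,np.round((plane("top",*p,.038)[:2]-c)@R*1000,1))
for n,p in dict(stop=(246.1,234.8)).items():
    print(n,np.round((plane("top",*p,.036)[:2]-c)@R*1000,1))
print("screwtip?",np.round((plane("top",225+137/5,180+273/5,.025)[:2]-c)@R*1000,1), np.round((plane("top",225+240/5,180+267/5,.025)[:2]-c)@R*1000,1))
fit([(380+x/5,225+y/5) for x,y in [(68,113),(297,33),(350,187),(120,268)]],.012,.08,.12)
print(r.read_state()["time_s"])
E
```

```text
[0.5874 0.0878] yaw 0.0904 resid mm [[-1.4, -2.3], [-1.5, 1.5], [1.6, 2.4], [1.3, -1.6]]
dl [50.2 42.7]
dr [ 50.6 -19.6]
stop [  4.9 103.8]
screwtip? [ 5.3 90.2] [ 4.8 40.3]
[ 0.5446 -0.2346] yaw 0.3517 resid mm [[-0.3, -1.1], [0.1, -0.1], [0.4, 1.0], [-0.1, 0.2]]
0.15
```

```bash
cat >> h.py <<'E'
from scipy.spatial.transform import Rotation as Ro
def qx(yaw):  # tool down, tool x axis at world yaw
    x=np.array([np.cos(yaw),np.sin(yaw),0]); z=np.array([0,0,-1.]); y=np.cross(z,x)
    return Ro.from_matrix(np.c_[x,y,z]).as_quat()
JC=np.array([.5874,.0878]); JA=.0904
def j2w(x,y,c=None,a=None):
    c=JC if c is None else c; a=JA if a is None else a
    return c+np.array([np.cos(a)*x-np.sin(a)*y,np.sin(a)*x+np.cos(a)*y])
def wristT(s):
    T=np.eye(4);T[:3,:3]=Ro.from_quat(s["eef_rot"]).as_matrix();T[:3,3]=s["eef_pos"]
    return T@np.array(optics.camera_model("wrist")["tool_from_camera"])
def wplane(T,u,v,z):
    K=np.array(optics.camera_model("wrist")["K"]); w=T[:3,:3]@np.linalg.solve(K,np.array([u,v,1.]))
    return T[:3,3]+w*(z-T[2,3])/w[2]
E
python3 - <<'E'
from h import *
def snap(n):
    s=r.read_state(); im,d=optics.get_image("wrist"); cv2.imwrite(f"pics/{n}.png",im[:,:,::-1]); np.savez(n+".npz",im=im,d=d,T=wristT(s)); print(s["time_s"],s["joint_positions"].round(2),s["contact_force"].round(2))
p=j2w(0,.03); r.reach([*p,.2],qx(JA+np.pi/2)); r.hold(.2); snap("wj")
p=np.array([.5446,-.2346]); a=.3517
p=p+.03*np.array([-np.sin(a),np.cos(a)]); r.reach([*p,.2],qx(a+np.pi/2)); r.hold(.2); snap("ws")
E
```

```text
2.1833 [ 0.07  0.52  1.4   0.    1.22 -0.02] [-0.18 -0.28 -0.32]
3.675 [-0.5   0.48  1.47  0.    1.19 -0.85] [-0.41  0.25  1.82]
```

View pics/wj.png

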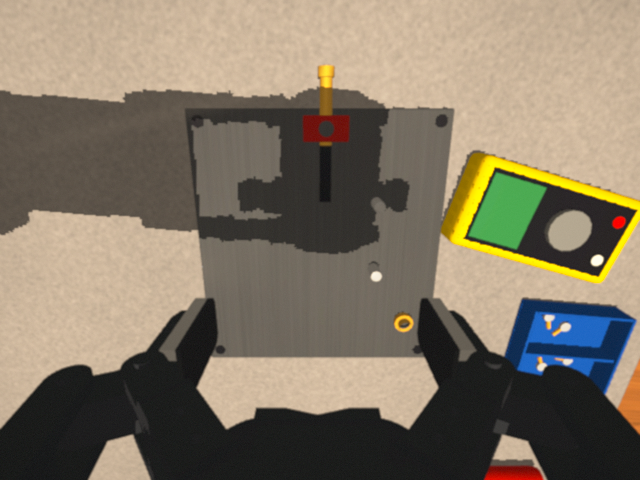

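View pics/ws.png

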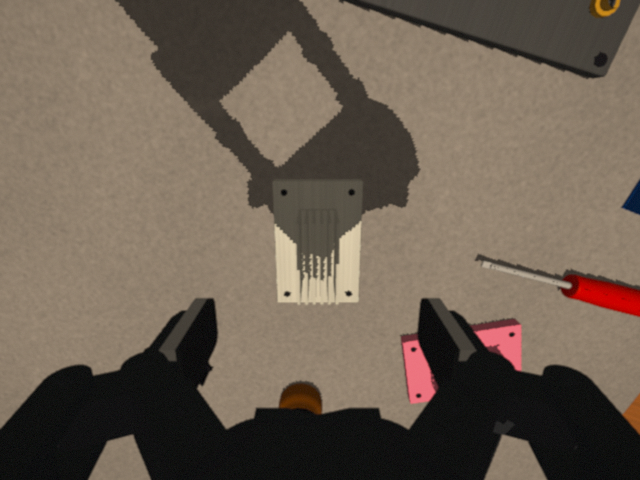

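The jig view shows the plate corners at (186,109), (454,108), (436,357) and (208,357), with one dowel at (376,277), the other under shadow at (378,203), and the red block at (326,128). In the sink view the base corners are at (272,180), (363,180), (359,303) and (277,303), fins upward.

```bash
python3 - <<'E'
from h import *
def fit(T,pts,z,lx,ly):
    w=np.array([wplane(T,u,v,z)[:2] for u,v in pts])
    m=np.array([[-lx,ly],[lx,ly],[lx,-ly],[-lx,-ly]])/2
    c=w.mean(0); H=(w-c).T@m; a=np.arctan2(H[1,0]-H[0,1],H[0,0]+H[1,1])
    R=np.array([[np.cos(a),-np.sin(a)],[np.sin(a),np.cos(a)]])
    print(np.round(c,4),"yaw",round(a,4),"resid mm",np.round((w-c-m@R.T)*1000,1).tolist())
    return c,a,R
f=np.load("wj.npz"); T=f["T"]
c,a,R=fit(T,[(186,109),(454,108),(436,357),(208,357)],.018,.22,.24)
for n,p,z in [("dr",(376,277),.038),("stop",(326,129),.036),("screw vis",(326,146),.025),("strip end",(325,201),.018)]:
    print(n,np.round((wplane(T,*p,z)[:2]-c)@R*1000,1))
T=np.load("ws.npz")["T"]
fit(T,[(272,180),(363,180),(359,303),(277,303)],.012,.08,.12)
im=f["im"]; cv2.imwrite("pics/wjc.png",cv2.resize(im[55:300,270:470],None,fx=3,fy=2.4,interpolation=cv2.INTER_CUBIC)[:,:,::-1])
im=np.clip(im.astype(float)*2.5,0,255).astype(np.uint8)
cv2.imwrite("pics/wjc2.png",cv2.resize(im[95:245,290:410],None,fx=4,fy=4,interpolation=cv2.INTER_CUBIC)[:,:,::-1])
E
```

```text
[0.5909 0.088 ] yaw 0.0987 resid mm [[0.7, -0.0], [-1.7, -1.0], [7.1, 0.3], [-6.1, 0.7]]
dr [ 48.  -21.2]
stop [  3.9 103.9]
screw vis [ 4.2 90.4]
strip end [ 3.5 43. ]
[ 0.5459 -0.2345] yaw 0.3564 resid mm [[-0.4, 0.7], [-0.3, 0.5], [0.8, -0.6], [-0.1, -0.7]]
```

View pics/wjc2.png

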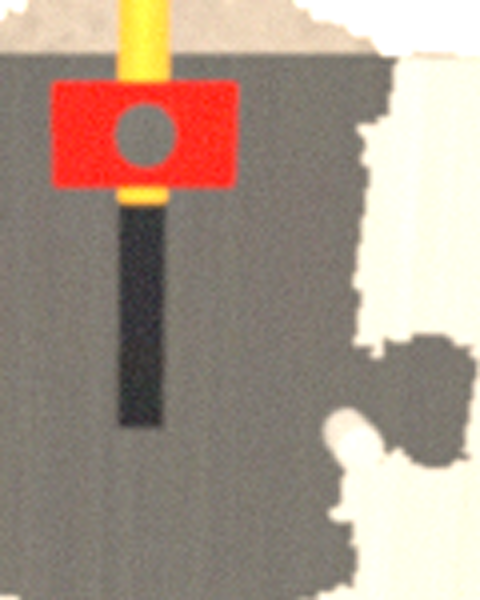

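Brass shows only to about row 146, so the tip is near y≈90 mm; the black strip beyond it is flat. The fingers hid the two lower jig corners, so I refit from the upper corners, dowels and block.

```bash
python3 - <<'E'
from h import *
def rig(w,m,n):
    cw,cm=w.mean(0),m.mean(0); H=(w-cw).T@(m-cm); a=np.arctan2(H[1,0]-H[0,1],H[0,0]+H[1,1])
    R=np.array([[np.cos(a),-np.sin(a)],[np.sin(a),np.cos(a)]]); c=cw-R@cm
    print(n,np.round(c,4),round(a,4),(1000*((w-c)@R-m)).round(1).tolist())
m=np.array([[-110,120],[110,120],[50,42],[50,-20]])/1000
T=np.load("wj.npz")["T"]
w=np.array([wplane(T,u,v,z)[:2] for u,v,z in [(186,109,.018),(454,108,.018),(381,206,.038),(376.5,277,.038)]])
rig(w,m,"wrist")
q=lambda x,y:(225+x/5,180+y/5)
m2=np.array([[110,120],[110,-120],[-110,-120],[-110,120],[50,42],[50,-20]])/1000
w2=np.array([plane("top",*q(x,y),z)[:2] for x,y,z in [(70,68,.018),(552,35,.018),(582,478,.018),(95,513,.018),(227,170,.038),(356,162,.038)]])
rig(w2,m2,"top")
for n,u,v,z in [("stop",326,129,.036),("tip",326,146.2,.028)]: print(n,wplane(T,u,v,z))
E
```

```text
wrist [0.5899 0.0877] 0.0949 [[1.3, -0.3], [-1.1, -0.2], [0.2, 1.2], [-0.4, -0.8]]
top [0.5876 0.088 ] 0.0905 [[-1.7, -2.3], [-1.5, 1.5], [1.6, 2.1], [1.0, -1.9], [0.5, 0.3], [0.2, 0.3]]
stop [0.58456943 0.1917621  0.036     ]
tip [0.58611239 0.17835446 0.028     ]
```

```bash
sed -i 's/^JC=.*/JC=np.array([.589,.0878]); JA=.093/' h.py; python3 - <<'E'
from h import *
S=np.array([.5455,-.2346]); q=qx(.355+np.pi/2)
command_gripper(.06,50)
r.reach([*S,.12],q); print(r.move_straight([*S,.048],speed=.1,max_force=15))
command_gripper(.02,50); s=r.read_state(); print("grip",s["grip_width"],s["eef_pos"],s["contact_force"])
r.move_straight([*S,.13],speed=.12); r.hold(.2); s=r.read_state(); print("lift",s["grip_width"],s["contact_force"],s["time_s"])
P=j2w(-.012,-.008); r.reach([*P,.13],qx(JA+np.pi/2)); 
s=r.read_state(); im,d=optics.get_image("wrist"); cv2.imwrite("pics/held.png",im[:,:,::-1]); print(s["eef_pos"],s["time_s"])
E
```

```text
False
grip 0.033121442890925876 [ 0.54594289 -0.23487138  0.04886437] [-0.32931526 -0.38208484  5.02230285]
lift 0.03338329620952478 [ 0.57224961  0.43944431 -4.65616295] 6.7833
[0.57806207 0.07772487 0.13002442] 7.9833
```

View pics/held.png

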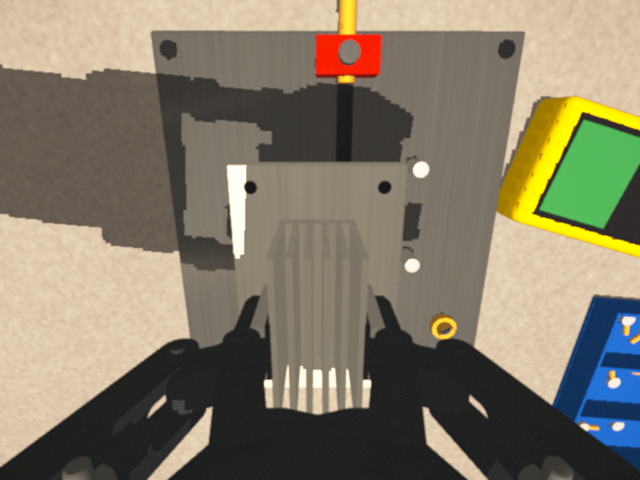

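The sink is held level and square to the jig, clear of both dowels (421,170 and 412,266). Next I lower it gently.

```bash
python3 - <<'E'
from h import *
P=j2w(-.012,-.008)
r.move_straight([*P,.075],speed=.08)
print(r.move_straight([*P,.060],speed=.012,max_force=4)); r.hold(.15)
s=r.read_state(); print(s["eef_pos"],s["contact_force"],s["time_s"])
command_gripper(.05); r.hold(.3); s=r.read_state(); print(s["contact_force"],s["eef_pos"],s["time_s"])
p=s["eef_pos"]; r.move_straight([p[0],p[1],.15],speed=.15)
# back off toward -y to view
Q=j2w(-.07,.005); r.reach([*Q,.16],qx(JA+np.pi/2)); command_gripper(0); r.hold(.1)
s=r.read_state(); im,d=optics.get_image("wrist"); cv2.imwrite("pics/placed.png",im[:,:,::-1]); np.savez("placed.npz",im=im,T=wristT(s)); print(s["time_s"],s["contact_force"],s["grip_width"])
E
```

```text
True
[0.57774763 0.07875505 0.06689111] [-0.66083939 -0.56731426  5.81368139] 9.775
[ 0.20490007 -0.21295856  0.19960973] [0.57647397 0.07874724 0.06531532] 10.3833
12.0833 [-0.22518784  1.06162695  0.35106998] 7.525976003641635e-05
```

View pics/placed.png

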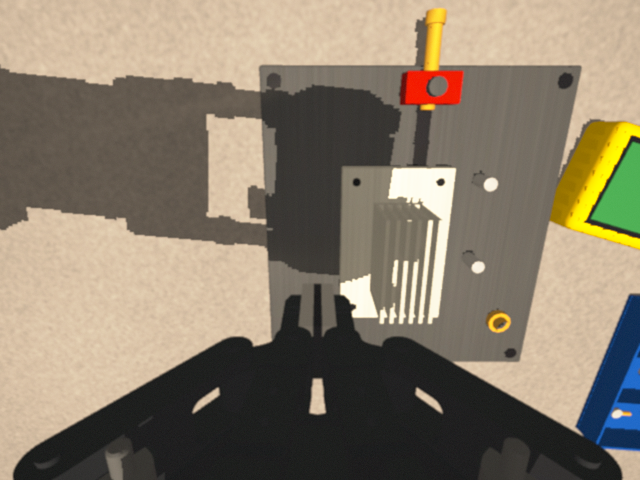

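The sink lies flat. Its base corners are at (342,167), (456,167) and about (440,319), and the dowel tops at (491,184) and (478,267). It is 15 mm or so clear of them.

```bash
python3 - <<'E'
from h import *
T=np.load("placed.npz")["T"]
def rig(w,m,n):
    cw,cm=w.mean(0),m.mean(0); H=(w-cw).T@(m-cm); a=np.arctan2(H[1,0]-H[0,1],H[0,0]+H[1,1])
    R=np.array([[np.cos(a),-np.sin(a)],[np.sin(a),np.cos(a)]]); c=cw-R@cm
    print(n,np.round(c,4),round(a,4),(1000*((w-c)@R-m)).round(1).tolist()); return c,R
P=lambda l:np.array([wplane(T,*x)[:2] for x in l])
c,R=rig(P([(260,66,.018),(581,66,.018),(520,361,.018),(491,184,.038),(478,267,.038)]),np.array([[-110,120],[110,120],[110,-120],[50,42],[50,-20]])/1000,"jig")
sc,_=rig(P([(341,167,.03),(456,167,.03),(440.5,319,.03)]),np.array([[-40,60],[40,60],[40,-60]])/1000,"sink")
print((sc-c)@R*1000, "tip",((P([(428,109,.028)])-c)@R*1000))
E
```

```text
jig [0.5892 0.0876] 0.0947 [[1.1, -0.4], [-0.9, -0.7], [-0.2, 0.8], [0.1, 0.3], [-0.2, 0.0]]
sink [0.5782 0.0787] 0.105 [[-1.0, 1.4], [0.1, 0.4], [0.9, -1.7]]
[-11.78129699  -7.80288678] tip [[ 4.84084028 91.58861773]]
```

```bash
sed -i 's/^JC=.*/JC=np.array([.5891,.0877]); JA=.094/' h.py; cat >> h.py <<'E'
def st(tag,f0=None):
    s=r.read_state(); c,sn=np.cos(JA),np.sin(JA); R=np.array([[c,-sn],[sn,c]])
    f=s["contact_force"]; print(tag,"t",round(s["time_s"],2),"jig xy mm",((s["eef_pos"][:2]-JC)@R*1000).round(2),"z",s["eef_pos"][2].round(4),"F jig",(f[:2]@R).round(2),f[2].round(2)); return s
E
python3 - <<'E'
from h import *
Z=.050; Y=.005
q=qx(JA+np.pi/2)
r.reach([*j2w(-.09,Y),.10],q)
print(r.move_straight([*j2w(-.09,Y),Z],speed=.06,max_force=5)); r.hold(.2); st("down")
print(r.move_straight([*j2w(-.055,Y),Z],speed=.02,max_force=1.5)); st("touch"); r.hold(.2); st("held")
E
```

```text
False
down t 13.68 jig xy mm [-89.77   4.98] z 0.0503 F jig [0.44 0.45] -1.01
True
touch t 14.85 jig xy mm [-65.17   5.01] z 0.0496 F jig [-0.41 -1.28] -0.07
held t 15.05 jig xy mm [-65.84   5.06] z 0.0492 F jig [0.08 0.55] -0.03
```

```bash
python3 - <<'E'
from h import *
Z=.050; Y=.005
print(r.move_straight([*j2w(-.053,Y),Z],speed=.015,max_force=7)); s=st("mid")
print(r.move_straight([*j2w(-.040,Y),Z],speed=.006,max_force=5.5)); st("push")
for i in range(3): r.hold(.15); st("h")
E
```

```text
False
mid t 16.04 jig xy mm [-52.83   5.  ] z 0.05 F jig [-2.07  0.67] 0.45
True
push t 17.09 jig xy mm [-48.98   4.96] z 0.0496 F jig [-0.33 -0.35] 1.86
h t 17.24 jig xy mm [-49.55   5.06] z 0.0493 F jig [-0.3   0.29] 0.65
h t 17.39 jig xy mm [-49.9    5.06] z 0.0491 F jig [-0.33  0.23] 0.74
h t 17.54 jig xy mm [-50.06   5.07] z 0.049 F jig [0.01 0.22] -0.88
```

The guarded stop backs off about 1 mm afterwards. I'll therefore build the force with small unguarded steps while reading it.

```bash
cat >> h.py <<'E'
def fread(n=4):
    c,sn=np.cos(JA),np.sin(JA); R=np.array([[c,-sn],[sn,c]]); a=[]
    for i in range(n):
        r.hold(.03); a.append(r.read_state()["contact_force"])
    a=np.mean(a,0); return np.r_[a[:2]@R,a[2]]
E
python3 - <<'E'
from h import *
Z=.050; Y=.005
x=-.0505
r.move_straight([*j2w(x,Y),Z],speed=.02)
while x<-.044:
    x+=.0004; r.move_straight([*j2w(x,Y),Z],speed=.01); f=fread(); 
    print(round(x*1000,2),f.round(2),round(r.read_state()["time_s"],2))
    if -f[0]>9.0: break
r.hold(.3); st("end"); print(fread())
E
```

```text
-50.1 [ 0.16 -0.19  0.34] 18.18
-49.7 [-0.06 -0.07  0.05] 18.56
-49.3 [-0.37 -0.01  0.12] 18.94
-48.9 [-1.37  0.37  0.23] 19.32
-48.5 [-3.51 -0.18  1.37] 19.71
-48.1 [-5.38 -0.46  2.04] 20.09
-47.7 [-6.36 -0.75  3.33] 20.48
-47.3 [-7.07 -1.91  4.06] 20.86
-46.9 [-8.56 -2.22  5.33] 21.24
-46.5 [-9.25 -2.33  6.15] 21.62
end t 21.93 jig xy mm [-47.89   4.63] z 0.0501 F jig [-9.91 -3.61] 6.07
[-9.71230544 -2.74430025  6.09014056]
```

```bash
python3 - <<'E'
from h import *
Z=.0505; Y=.0055
for x in (-.0462,-.0459):
    r.move_straight([*j2w(x,Y),Z],speed=.01); print(x,fread())
r.hold(.4); st("end")
s=r.read_state(); im,d=optics.get_image("wrist"); cv2.imwrite("pics/dow.png",im[:,:,::-1]); np.savez("dow.npz",im=im,T=wristT(s)); print(s["time_s"])
E
```

```text
-0.0462 [-8.06996736 -0.38153434  5.11528765]
-0.0459 [-9.76169996 -0.18495051  5.92077752]
end t 23.23 jig xy mm [-47.34   5.54] z 0.0505 F jig [-9.33 -0.9 ] 5.83
23.225
```

View pics/dow.png

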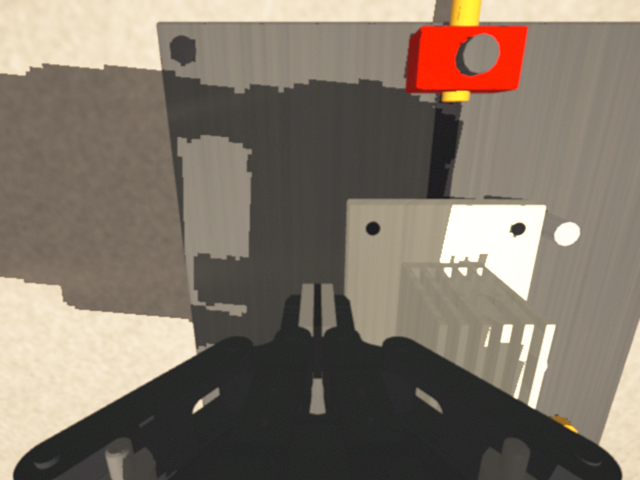

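```bash
python3 - <<'E'
from h import *
T=np.load("dow.npz")["T"]; c,sn=np.cos(JA),np.sin(JA); R=np.array([[c,-sn],[sn,c]])
for n,p in dict(TL=(347,199,.03),TR=(546,205,.03),redge=(540,235,.03),redge2=(529,298,.03),dl=(567,233,.038),tip=(456,102,.028),jigTL=(158,23,.018)).items(): print(n,((wplane(T,*p)[:2]-JC)@R*1000).round(1))
im,d=optics.get_image("top"); cv2.imwrite("pics/top1.png",cv2.resize(im[180:290,225:350],None,fx=5,fy=5,interpolation=cv2.INTER_CUBIC)[:,:,::-1])
f=np.load("dow.npz")["im"]; cv2.imwrite("pics/dowc.png",cv2.resize(f[180:480,330:610],None,fx=2,fy=2)[:,:,::-1])
E
```

```text
TL [-35.6  53.9]
TR [44.9 51.6]
redge [44.9 38.9]
redge2 [45.8  9.6]
dl [50.  42.3]
tip [ 4.6 90.8]
jigTL [-108.6  119.6]
```

View pics/top1.png

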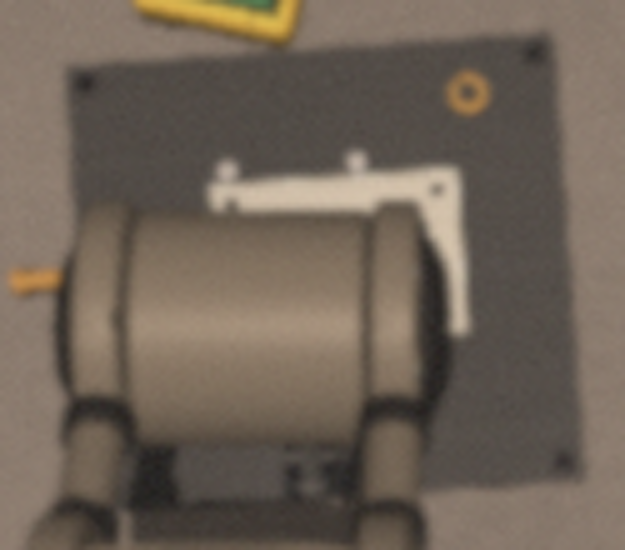

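View pics/dowc.png

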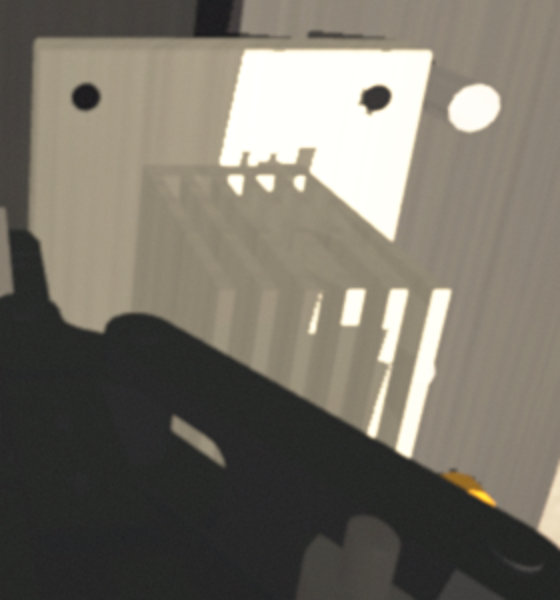

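In the top view the sink edge (212,183)–(460,167) runs parallel to the dowel line and touches both dowels. The force rise to about 10 N agrees. Next is the end push.

```bash
python3 - <<'E'
from h import *
Z=.050;X=.005; q=qx(JA+np.pi/2)
r.move_straight([*j2w(-.075,.005),Z],speed=.05); print(fread(2))
r.move_straight([*j2w(-.085,.005),.125],speed=.15)
r.reach([*j2w(X,-.100),.125],q); print(r.move_straight([*j2w(X,-.100),Z],speed=.08,max_force=5)); r.hold(.1); st("down")
print(r.move_straight([*j2w(X,-.082),Z],speed=.03,max_force=4)); st("a")
print(r.move_straight([*j2w(X,-.050),Z],speed=.02,max_force=9)); r.hold(.1); st("b"); print(fread())
E
```

```text
[ 0.75947836  0.04899907 -0.34405002]
False
down t 26.58 jig xy mm [   5.4  -100.09] z 0.0507 F jig [-0.26  0.12] -0.51
False
a t 27.33 jig xy mm [  5.04 -81.98] z 0.05 F jig [-0.78 -0.68] 0.18
False
b t 29.18 jig xy mm [  4.98 -49.99] z 0.05 F jig [-0.59 -1.48] 0.16
[ 0.31751135 -2.02627326 -0.3903348 ]
```

```bash
python3 - <<'E'
from h import *
Z=.050;X=.005
y=-.044
print(r.move_straight([*j2w(X,y),Z],speed=.012,max_force=7)); r.hold(.05); st("b"); 
while y<-.032:
    y+=.0005; r.move_straight([*j2w(X,y),Z],speed=.012); f=fread(3); print(round(y*1000,1),f.round(2),round(r.read_state()["time_s"],1))
    if -f[1]>9.2: break
r.hold(.4); st("end"); print(fread())
im,d=optics.get_image("top"); cv2.imwrite("pics/top2.png",cv2.resize(im[180:290,225:350],None,fx=5,fy=5,interpolation=cv2.INTER_CUBIC)[:,:,::-1])
s=r.read_state(); im,d=optics.get_image("wrist"); cv2.imwrite("pics/w2.png",im[:,:,::-1]); np.savez("w2.npz",im=im,T=wristT(s)); print(s["time_s"])
E
```

```text
False
b t 30.02 jig xy mm [  4.97 -43.69] z 0.05 F jig [-0.3  -0.73] 0.24
-43.5 [-0.09 -1.19  0.6 ] 30.4
-43.0 [-0.02 -3.4  -0.44] 30.7
-42.5 [ 0.35 -2.42 -0.38] 31.1
-42.0 [-0.18 -2.67 -0.97] 31.4
-41.5 [-0.1  -2.22 -0.07] 31.8
-41.0 [ 0.02 -2.32 -0.54] 32.1
-40.5 [-0.37 -2.24 -0.06] 32.5
-40.0 [ 0.04 -2.77 -0.63] 32.8
-39.5 [-0.69 -2.02  0.14] 33.2
-39.0 [ 0.03 -4.33 -0.59] 33.5
-38.5 [-0.67 -6.84 -0.35] 33.9
-38.0 [-0.06 -8.31  0.04] 34.2
-37.5 [ -0.49 -10.01  -0.65] 34.6
end t 34.97 jig xy mm [  5.04 -38.99] z 0.05 F jig [ -0.35 -11.02] -0.96
[ -0.63541708 -10.12880733  -0.4594628 ]
35.15
```

View pics/w2.png

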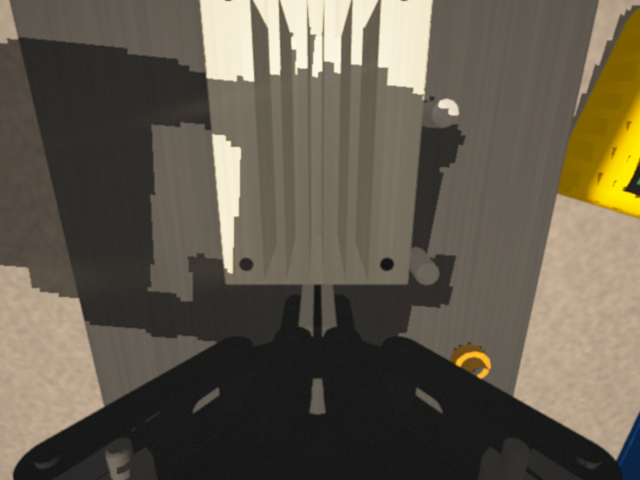

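View pics/top2.png

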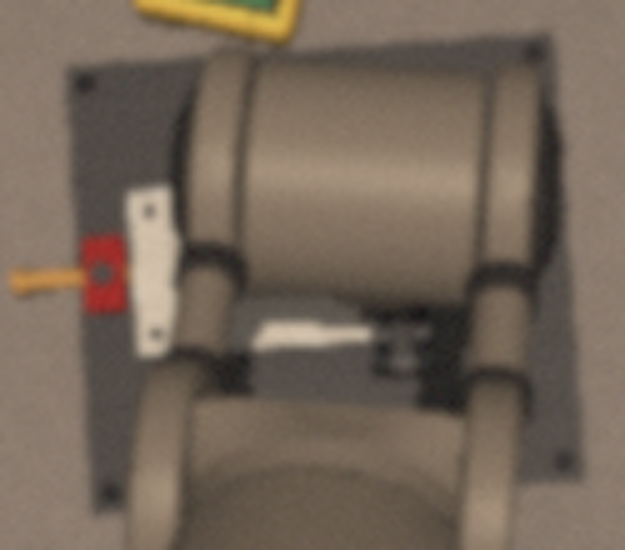

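```bash
python3 - <<'E'
from h import *
f=np.load("w2.npz");T=f["T"]; c,sn=np.cos(JA),np.sin(JA); R=np.array([[c,-sn],[sn,c]])
for n,p in dict(BL=(226,284,.03),BR=(408,284,.03),re=(428,95,.03),re2=(432.5,50,.03),le=(202,50,.03),drtop=(432,275,.038),dltop=(449,108,.038)).items(): print(n,((wplane(T,*p)[:2]-JC)@R*1000).round(1))
cv2.imwrite("pics/w2c.png",cv2.resize(np.clip(f["im"][60:310,370:480].astype(float)*1.6,0,255).astype(np.uint8),None,fx=2.4*1.5,fy=2.4,interpolation=cv2.INTER_CUBIC)[:,:,::-1])
E
```

```text
BL [-34.9 -28.3]
BR [ 44.6 -28.3]
re [45.8 48.5]
re2 [45.9 63.4]
le [-36.1  63.4]
drtop [ 51.7 -20.4]
dltop [51.2 43.7]
```

View pics/w2c.png

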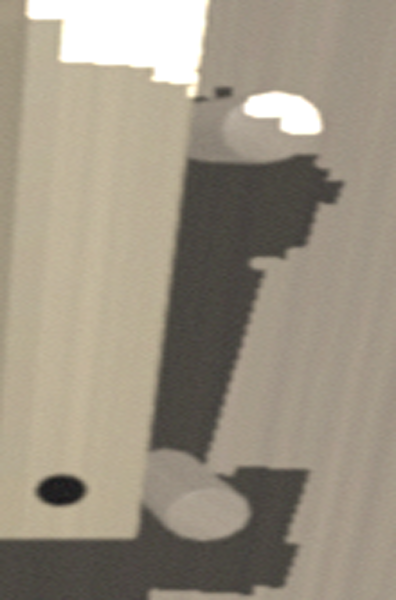

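The end now bears on the stop, with the -y end at y≈-28 mm and the centre at about 31.7 mm. The edge may have opened 1 mm or so at the right dowel, so I nudge x again and then re-press y.

```bash
python3 - <<'E'
from h import *
Z=.050;q=qx(JA+np.pi/2); Y=.015
r.move_straight([*j2w(.005,-.060),Z],speed=.06)
r.move_straight([*j2w(.005,-.075),.125],speed=.15)
r.reach([*j2w(-.075,Y),.125],q); print(r.move_straight([*j2w(-.075,Y),Z],speed=.1,max_force=5))
r.move_straight([*j2w(-.053,Y),Z],speed=.04); r.hold(.1); print(fread(3))
x=-.0505
while x<-.044:
    r.move_straight([*j2w(x,Y),Z],speed=.012); f=fread(3); print(round(x*1000,1),f.round(2),round(r.read_state()["time_s"],1))
    if -f[0]>8.5: break
    x+=.0005
r.hold(.2); st("end")
E
```

```text
False
[ 0.06853675 -0.47581709  0.05928974]
-50.5 [-0.11  0.42  0.58] 39.2
-50.0 [-0.06 -0.09 -0.29] 39.5
-49.5 [-0.54  0.01  0.3 ] 39.9
-49.0 [-0.34  0.01 -0.2 ] 40.2
-48.5 [-0.29 -0.43  0.29] 40.6
-48.0 [-2.19  0.05  0.72] 40.9
-47.5 [-4.64 -0.29  1.55] 41.3
-47.0 [-6.65 -1.47  3.82] 41.6
-46.5 [-8.02 -0.77  5.09] 42.0
-46.0 [-10.21  -0.94   6.73] 42.3
end t 42.54 jig xy mm [-47.44  15.04] z 0.0501 F jig [-9.92 -1.3 ] 7.36
```

The rise starts at -48.3 mm and the end position matches the first push, so it had stayed tight on the dowels. I re-press the end, withdraw and check.

```bash
python3 - <<'E'
from h import *
Z=.050;q=qx(JA+np.pi/2); X=.005
r.move_straight([*j2w(-.065,.015),Z],speed=.05)
r.move_straight([*j2w(-.075,.015),.125],speed=.15)
r.reach([*j2w(X,-.062),.125],q); print(r.move_straight([*j2w(X,-.062),Z],speed=.1,max_force=5))
r.move_straight([*j2w(X,-.042),Z],speed=.04); r.hold(.1); print(fread(3))
y=-.040
while y<-.034:
    r.move_straight([*j2w(X,y),Z],speed=.012); f=fread(3); print(round(y*1000,1),f.round(2),round(r.read_state()["time_s"],1))
    if -f[1]>9: break
    y+=.0006
r.hold(.3); st("end")
r.move_straight([*j2w(X,-.06),Z],speed=.05)
r.move_straight([*j2w(X,-.075),.15],speed=.15)
r.reach([*j2w(-.09,.0),.19],q); r.hold(.1)
s=r.read_state(); im,d=optics.get_image("wrist"); cv2.imwrite("pics/fin.png",im[:,:,::-1]); np.savez("fin.npz",im=im,T=wristT(s)); print(s["time_s"])
E
```

```text
False
[-0.22160969  0.1452645   0.01793128]
-40.0 [-0.09 -0.34  0.69] 46.4
-39.4 [-0.3  -0.5  -0.26] 46.8
-38.8 [-0.49 -3.91  0.2 ] 47.1
-38.2 [-1.04 -6.82  0.18] 47.5
-37.6 [-0.21 -9.18 -0.07] 47.8
end t 48.12 jig xy mm [  5.02 -39.05] z 0.05 F jig [-0.68 -8.6 ] 0.21
50.2167
```

View pics/fin.png

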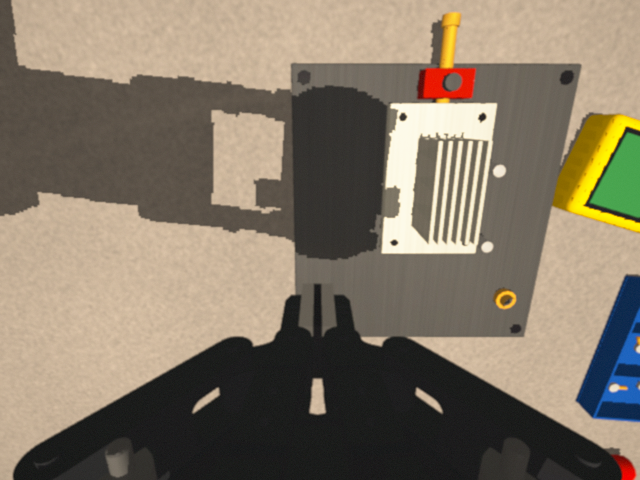

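```bash
python3 - <<'E'
from h import *
T=np.load("fin.npz")["T"]
def rig(w,m,n):
    cw,cm=w.mean(0),m.mean(0); H=(w-cw).T@(m-cm); a=np.arctan2(H[1,0]-H[0,1],H[0,0]+H[1,1])
    R=np.array([[np.cos(a),-np.sin(a)],[np.sin(a),np.cos(a)]]); c=cw-R@cm
    print(n,np.round(c,4),round(a,4),(1000*((w-c)@R-m)).round(1).tolist()); return c,R
P=lambda l:np.array([wplane(T,*x)[:2] for x in l])
c,R=rig(P([(291,64,.018),(580,65,.018),(523,336,.018),(499.5,171,.038),(487.5,247,.038)]),np.array([[-110,120],[110,120],[110,-120],[50,42],[50,-20]])/1000,"jig")
sc,_=rig(P([(389.5,103,.03),(497,103,.03),(476,254,.03),(381.5,253.5,.03)]),np.array([[-40,60],[40,60],[40,-60],[-40,-60]])/1000,"sink")
print((sc-c)@R*1000)
E
```

```text
jig [0.5888 0.0874] 0.0934 [[0.8, -0.5], [-1.0, -1.1], [-1.0, 1.6], [0.6, 0.1], [0.7, -0.0]]
sink [0.5911 0.1189] 0.0986 [[-0.3, 0.4], [-0.1, 0.0], [0.5, -0.6], [-0.1, 0.2]]
[ 5.17770927 31.16233543]
```

The final fit puts the sink at x = 5.2 mm (target 5.0), with yaw within 0.005 rad of the jig and its end at the screw tip. I'm handing in.

```bash
python3 -c "
from h import *
r.finish_job()"
```

```text
the job is handed in; nothing more can be done
```

I placed the heat sink on the jig plate and pressed it against both dowels with about 10 N. I then slid it along the dowels until its end bore on the stop screw, at about 10–11 N. After that I pressed both directions once more at about 9–10 N, let go and handed the job in at about 50 s. No verdict is reported.

**Last checks:**
- **Position:** the final wrist picture puts the sink at x = 5.2 mm in the jig frame (target 5.0), y = 31.2 mm. It is square to the jig within about 0.005 rad and looks flat.
- **Stop screw:** I found its tip by feel at about y ≈ 91 mm, which agrees with the picture.
- **Forces:** no reading on the tool went above about 11 N sideways during the pushes. The load on each single dowel was not measured; I inferred it from the total push.
- **Other things:** nothing else was touched as far as I saw, but I did not measure the other objects' positions at the end.

**Disagreements:**
- **Edge gap:** after the first end push, one picture suggested a gap of 1–2 mm at the right dowel. The second push on the dowels met resistance at the same place as the first, so I put the gap down to measurement error.
- **Jig position:** the early jig estimates from the top and wrist cameras differed by about 2 mm, so I averaged them and refined the result from a later wrist picture.

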